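# Hold a valve ball under the bench magnifier

## Robot

A 7-joint arm with a two-finger parallel gripper is mounted at the origin on the work surface. World frame = base frame: x ahead of the robot, y to its left, z up, the work surface at z = 0. Lengths are in m, angles in rad, forces in N, time in s.
With the tool pointing down it reaches from about 0.35 to 0.9 m from the base axis. Payload 8.1 kg.
Tool frame: the origin (TCP) lies between the finger pads; the fingertips stand 22 mm ahead of it and the grasp point (between the pads) lies 3 mm ahead of it (arm.tip_reach is the distance from the TCP to the fingertips, in m); z points along the fingers, y is the line along which they close (so a half turn about z gives the same grasp; the last joint's range is limited). The gripper opens to 92 mm and grips with 3 to 60 N. Pads are 19 mm wide; open, the fingers measure 130 mm over their backs; the gripper's body (75 mm by 190 mm) begins 47 mm behind the grasp point.
Start: joints at [1.177, 0.434, 0.025, 1.573, -0.012, 1.134, -0.075], TCP at [0.179, -0.599, 0.249] pointing down, gripper open.
Joint ranges: [-2.62, 2.62], [-0.44, 2.09], [-1.27, 1.32], [0.08, 2.57], [-1.32, 4.46], [0.12, 2], [-2.74, 2.74]. Speed limits (rad/s): [2.22, 2.22, 3.01, 3.01, 3.14, 3.14, 3.14].

## Interface

Orientations are given as a rotation vector (axis times angle).
In Python, from cell import telemetry, vision, job, arm gives the robot as it stands. The module is installed in compiled form; this text tells all that it offers.
- The arm moves only by the shell command python3 -m creep 'ROWS' [FORCE]. ROWS is text: rows parted by semicolons, each of 7 numbers parted by spaces: the finger opening in cm, from 0 to 9.18, then the shift along the tool's x, y, z in cm, then the turn, a rotation vector about the tool's x, y, z in degrees. A call has 1 to 5 rows; each row is the pose to reach, as a shift and turn from the pose commanded when the call began, along the tool's axes at that moment; what a row does not reach only later rows make up. A row lasts 1/8 s, in which the tool goes at most 62.5 mm and 10.7 degrees, less where a joint would pass 70% of its speed; a pose out of reach is approached as far as the arm can. A call with a gripper value outside its range is refused whole. The fingers move at their own pace and stop on an object; FORCE is the grip in N (left out, the last holds). Time passes only in rows, so rows that repeat a pose let the fingers close. It gives the time, the measured TCP pose, the force, the opening and the grip force at its end, in the units of the state.
- telemetry.observe(): the state, without advancing time (a new reading comes with each control period).
- vision.get_image(name): name is "scene" or "top" or "wrist"; returns the picture (420x560x3 uint8, red, green, blue); there is no depth.
- vision.camera_info(name): a dict with "fov_y" (degrees; the focal length in pixels is half the picture's height over the tangent of half this angle, whatever the lens; pixels are square), "cx", "cy" (the principal point, pixels), "extrinsics" (4x4, takes a point from camera to world coordinates). Camera axes: x right, y down, z forward; pixel columns grow to the right and rows downward; lengths in m; the calibration is good to about 2 mm. A picture is of the moment at which its call begins: read the wrist's pose just before it. camera_info takes no time and is no camera call; for the wrist camera it gives the pose at the moment of the call.
- job.sign_off(): hands the job in; it is judged then, once.
The state is a dict: "clock": time; "joints": joint angles; "dq": joint speeds; "joint_efforts": joint torques, N m; "position": TCP position; "ee_rot": TCP orientation; "force": force on the tool from outside, world axes, zero at the start; "ft_torque": the same for the moment, N m; "width": opening from 0.0 (shut) to 1.0 (fully open); "gripper_force": force on a finger pad.
Only numpy, scipy, OpenCV 4.12 (cv2) and the standard library are available. Lean on these libraries where they do the work, as an engineer would, in place of code of your own. Each camera call takes 0.05 s, during which the arm holds its last target. There are 200 camera calls.

## Task

Pick up, by its bar handle, the aluminium hand tray that has the loose dark ceramic ball in its pocket, and carry it to the bench magnifier close to level all the way, so that the ball never rolls out over the pocket rim. Finish while still holding the tray by the handle, clear of everything, level and still, with the ball under the middle of the lens and about 150 mm below the glass. Do not touch the ball or the magnifier, and leave the empty tray, the die grinder, the steel square and the burr stand where they are.

Things in the scene. Friction and masses are not known exactly. Their poses are not given: they have to be found in the camera images.
- tray: Aluminium hand tray holding the ball, flat on the bench, 0.14 to 0.21 kg. Disc 76 mm across, 7.5 high, with a flat round pocket 34 mm across in its middle (floor 5 mm up, rim 2.5 mm above that). A strap leads to a bar handle along -x, 14 mm wide, from x = -235 to -125 mm, top 26 mm above the underside. Origin: centre of the disc's underside, z up. An empty twin lies beside it.
- tray_grip (a point): Middle of the tray's bar handle, 180 mm from the disc centre along the tray's -x, 15 mm above the underside; axes as the tray's. The handle is pinched across y (14 mm), fingers pointing down, tips as low as 5 mm above the bench. The disc and ball overhang: a grip of 30 N or more keeps them from sagging.
- tray_pocket (a point): Where the ball's centre is when it rests in the middle of the pocket: on the disc's axis, 17.5 mm above the tray's underside. Axes as the tray's.
- ball_center (a point): Centre of the loose dark ceramic valve ball, 25 mm in diameter, 0.027 kg. It rolls freely up to 9 mm from the middle on the pocket floor before it meets the rim, and would roll over the rim at about 35 degrees of tilt.
- ball: The same dark ball. Its own origin is a point on its surface that turns with it as it rolls, so use ball_center for where it is.
- magnifier: Bench magnifier, fixed: white ring head 176 mm across, underside 352 mm above the bench, about 25 mm high, with a glass lens. Origin: on the bench straight under the lens centre. Its post (18 mm thick, 430 mm high) stands 220 mm out along its +x, on a foot 170 mm across and 30 mm high; the arm runs from the post to that side of the head, the other sides are free.
- magnifier_lens (a point): Centre of the underside of the magnifier's glass, 360 mm above the bench. z points up.
- spare_tray: Bystander: the empty twin tray, same shape and size as the tray, lying flat. Origin: centre of its disc's underside; its handle points along -x.
- grinder: Bystander: air die grinder with a burr, 205 mm long, 38 mm thick, lying on the plate under the magnifier, its top about 60 mm above the bench. Origin: underside near the middle; x along it towards the burr.
- square: Bystander: flat steel square 5 mm thick, legs 130 by 80 mm, lying on the bench. Origin: underside, middle of the long leg, which runs along x.
- burr_stand: Bystander: black plastic block 90 by 60 by 22 mm with steel burrs upright in it, 53 mm high in all. Origin: centre of its underside.
- work_plate: Steel plate 200 by 180 by 15 mm with drilled holes and ground streaks, fixed, lying on the bench under and around the magnifier head. Origin: centre of its underside.

How it is judged:
On the way:
1. the tray is lifted clear of the bench in the fingers with the ball in its pocket (height (world z) of tray_pocket above 0.06 m and contact force between the fingers and tray above 2 N and distance between ball_center and tray_pocket below 0.016 m), for 0.2 s.
At the end, for the whole second after the job is handed in: Fingers hold the tray by its handle in the air, nothing else touching it; ball in the pocket (16 mm), within 25 mm of the lens axis, 115 to 185 mm below the glass; tray level within 0.08 rad, still (20 mm/s), ball at rest; bystanders within 30 mm of their starts (horizontal distance between ball_center and magnifier_lens below 0.025 m and z of ball_center in the frame of magnifier_lens between -0.185 and -0.115 m and angle between tray's own z axis and vertical below 0.08 rad and distance between ball_center and tray_pocket below 0.016 m and contact force between the fingers and tray above 2 N and distance between the grasp point and tray_grip below 0.065 m and contact force between tray and magnifier below 0.1 N and contact force between tray and grinder below 0.1 N and linear speed of tray below 0.02 m/s and angular speed of tray below 0.15 rad/s and linear speed of ball below 0.05 m/s and distance of each of spare_tray, grinder, square, burr_stand from where it was at the start of the episode below 0.03 m); the arm keeps its last pose, push and grip.
It fails at once if the ball leaves the pocket (over 20 mm from its centre) (distance between ball_center and tray_pocket above 0.02 m).
It fails at once if the tray is tipped more than 0.35 rad (20 degrees) (angle between tray's own z axis and vertical above 0.35 rad).
It fails at once if the robot touches the ball (contact force between the arm and ball above 0.3 N).
It fails at once if the magnifier is touched with more than 1 N (contact force between anything else and magnifier above 1 N).
It fails at once if a bystander is moved more than 40 mm (distance of any of spare_tray, grinder, square, burr_stand from where it was at the start of the episode above 0.04 m).
It also fails if it takes over 58 s, if anything falls off the work surface, if the arm or the gripper's body presses on something with over 40 N, if the wrist force passes 120 N, or if a joint passes its speed limit or range.

## Working session

There is one attempt and no reset: what is moved stays moved. The work goes in short steps, Python scripts to look and compute and a shell command to move; the robot and the scene stay as the last step left them, time stands still between calls to the robot, and variables do not carry over. Pictures are saved under pics/ and viewed, at most 10 in all, crops included, and the job is handed in when it is done.

```bash
mkdir -p pics; python3 - <<'E'
from cell import telemetry, vision, job, arm
import cv2,numpy as np
np.set_printoptions(precision=4,suppress=True)
print(telemetry.observe())
for n in ("scene","top"):
    im=vision.get_image(n); cv2.imwrite(f"pics/{n}0.png",im[:,:,::-1]); print(n,vision.camera_info(n))
E
```

```text
{'clock': 0.0, 'joints': array([ 1.1774,  0.4352,  0.025 ,  1.5741, -0.0116,  1.134 , -0.0751]), 'dq': array([ 0.0009, -0.    ,  0.0021,  0.0003, -0.0002, -0.0013,  0.0006]), 'joint_efforts': array([ -0.    , -66.7858,   0.9848, -31.4466,  -0.0605,   0.0429,
         0.0001]), 'position': array([ 0.179 , -0.5984,  0.248 ]), 'ee_rot': array([-3.107 , -0.4549,  0.0006]), 'force': array([0.0443, 0.2366, 0.5082]), 'ft_torque': array([ 0.0271, -0.0112, -0.0034]), 'gripper_force': 0.0, 'width': 0.9990659942142354}
scene {'fov_y': 45.333503727803375, 'cx': 281.0136371502859, 'cy': 210.92992002188876, 'extrinsics': array([[ 0.7738,  0.4401, -0.4555,  1.1746],
       [ 0.6331, -0.5127,  0.5799, -0.7806],
       [ 0.0217, -0.7371, -0.6754,  1.1178],
       [ 0.    ,  0.    ,  0.    ,  1.    ]])}
top {'fov_y': 47.03889514921011, 'cx': 285.5966554080212, 'cy': 209.0815847088948, 'extrinsics': array([[-0.005 , -0.9872,  0.1597,  0.3934],
       [-0.9999,  0.0033, -0.011 ,  0.0017],
       [ 0.0103, -0.1597, -0.9871,  1.248 ],
       [ 0.    ,  0.    ,  0.    ,  1.    ]])}
```

View pics/top0.png

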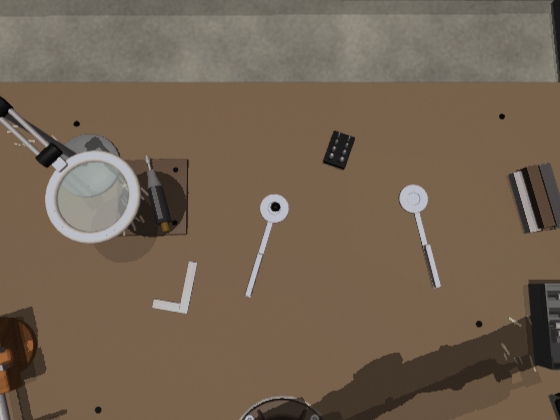

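View pics/scene0.png

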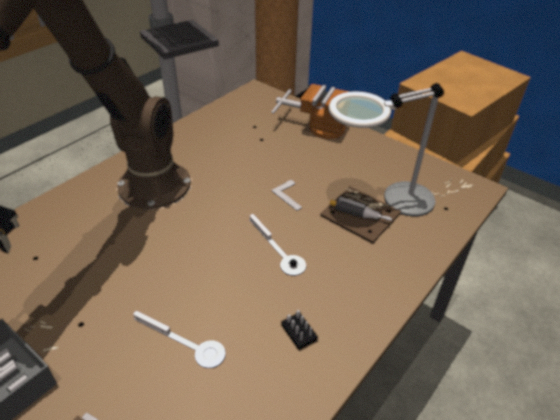

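The top view shows the ball tray's disc at (274,208) with its handle running to (250,295), the empty twin at (414,198), and the lens ring at (93,196). The grinder is at (158,200), the square at (180,295) and the burr stand at (340,150). The scene view agrees: ball tray at (292,264), ring at (360,109), post at (425,150).

```bash
cat > h.py <<'E'
import cv2,numpy as np
from cell import telemetry, vision
from scipy.spatial.transform import Rotation as R
np.set_printoptions(precision=4,suppress=True)
def ray(n,u,v,info=None):
    c=info or vision.camera_info(n); f=210/np.tan(np.radians(c["fov_y"]/2)); E=np.array(c["extrinsics"])
    d=E[:3,:3]@np.array([(u-c["cx"])/f,(v-c["cy"])/f,1]); return E[:3,3],d/np.linalg.norm(d)
def plane(n,u,v,z,info=None):
    o,d=ray(n,u,v,info); return o+d*(z-o[2])/d[2]
def tri(r1,r2):
    A=sum(np.eye(3)-np.outer(d,d) for o,d in (r1,r2)); b=sum((np.eye(3)-np.outer(d,d))@o for o,d in (r1,r2))
    p=np.linalg.solve(A,b); return p,[np.linalg.norm(np.cross(p-o,d)) for o,d in (r1,r2)]
E
python3 - <<'E'
from h import *
P={}
for n,th,rois in (("top",110,{"tray":(235,185,300,305),"spare":(390,175,450,295),"ring":(35,145,145,248)}),("scene",120,{"tray":(235,205,315,285),"spare":(125,300,235,375),"ring":(322,85,396,132)})):
    im=cv2.imread(f"pics/{n}0.png"); g=im.min(2)
    for k,(a,b,c,d) in rois.items():
        m=np.zeros_like(g); m[b:d,a:c]=(g[b:d,a:c]>th)*255
        cs=cv2.findContours(m,cv2.RETR_EXTERNAL,cv2.CHAIN_APPROX_NONE)[0]
        for q in sorted(cs,key=cv2.contourArea)[::-1][:3]:
            if cv2.contourArea(q)<25: continue
            q2=cv2.convexHull(q) if k=="ring" else q
            print(n,k,cv2.contourArea(q),cv2.boundingRect(q),cv2.fitEllipse(q2) if len(q2)>5 else "",cv2.minAreaRect(q)[0])
    a,b,c,d=(262,195,290,222) if n=="top" else (283,255,305,275)
    m=np.zeros_like(g); m[b:d,a:c]=(im.max(2)[b:d,a:c]<70)*255
    ys,xs=np.nonzero(m); P[n]=(xs.mean(),ys.mean()); print(n,"ball",P[n],len(xs))
print("ball tri",tri(ray("top",*P["top"]),ray("scene",*P["scene"])),plane("top",*P["top"],.0175),plane("scene",*P["scene"],.0175))
t=[cv2.imread(f"pics/top0.png")[140:310,30:300]]
cv2.imwrite("pics/crop1.png",cv2.resize(t[0],None,fx=2.9,fy=2.9))
E
```

```text
top tray 967.5 (245, 194, 44, 104) ((264.66839599609375, 239.5873565673828), (32.6165885925293, 96.25717163085938), 16.071508407592773) (258.1766662597656, 243.31065368652344)
top spare 943.5 (399, 184, 42, 104) ((422.64837646484375, 228.9948272705078), (30.63973617553711, 96.66804504394531), 162.7520751953125) (428.3707275390625, 233.6982879638672)
top ring 6972.5 (45, 145, 95, 99) ((90.87535858154297, 192.4718475341797), (95.22273254394531, 101.90188598632812), 179.68283081054688) (92.0, 194.0)
top ball (np.float64(274.984375), np.float64(206.46875)) 64
scene tray 591.5 (268, 238, 39, 38) ((288.16693115234375, 259.7393493652344), (22.0472412109375, 47.42902374267578), 132.08090209960938) (283.808837890625, 258.98529052734375)
scene tray 143.0 (249, 213, 23, 23) ((259.95697021484375, 223.96530151367188), (5.708807468414307, 35.77814483642578), 136.78651428222656) (260.25, 224.25001525878906)
scene tray 28.5 (290, 205, 12, 5) ((295.90191650390625, 206.71141052246094), (4.253006935119629, 11.440240859985352), 94.0910873413086) (295.5, 207.0)
scene spare 958.5 (168, 331, 59, 38) ((201.
[... 190 characters left out ...]
26562, 320.31463623046875), (7.005682945251465, 52.700843811035156), 116.03108215332031) (151.0, 320.0000305175781)
scene ring 1636.5 (329, 91, 64, 35) ((360.44757080078125, 107.89707946777344), (34.080108642578125, 65.0012435913086), 93.72406768798828) (359.55767822265625, 108.21154022216797)
scene ring 44.0 (323, 87, 12, 16) ((328.515625, 94.10225677490234), (3.8877828121185303, 19.3026065826416), 35.20201873779297) (328.2307434082031, 94.65385437011719)
scene ball (np.float64(292.92857142857144), np.float64(263.2857142857143)) 28
ball tri (array([0.5998, 0.0153, 0.0135]), [np.float64(0.0002711745462918044), np.float64(0.00027117454629182157)]) [0.5994 0.0154 0.0175] [0.6017 0.0122 0.0175]
```

View pics/crop1.png

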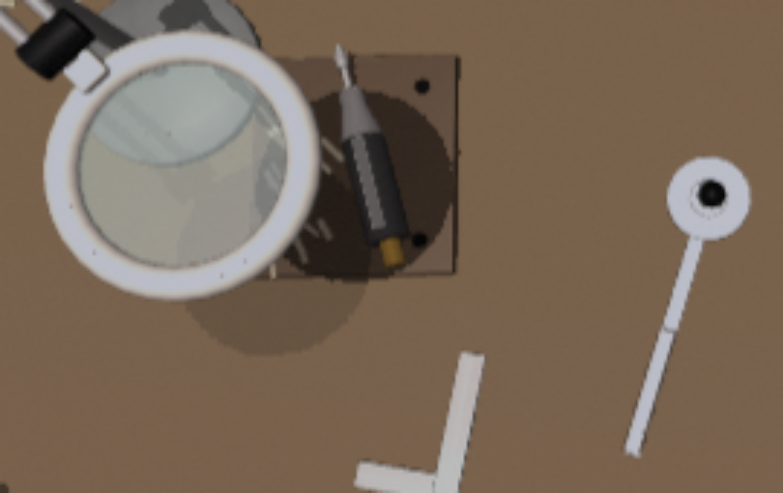

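The crop shows the lens ring centred at about crop (182,165), i.e. top (92.8,196.9). The disc is at (708,198), and the handle runs straight to (633,455).

```bash
python3 - <<'E'
from h import *
im=cv2.imread("pics/top0.png"); g=im.min(2)
m=np.zeros_like(g); m[185:305,235:300]=(g[185:305,235:300]>110)*255
m2=m.copy(); m2[222:]=0
q=max(cv2.findContours(m2,cv2.RETR_EXTERNAL,cv2.CHAIN_APPROX_NONE)[0],key=len)
e=cv2.fitEllipse(q); print("disc",e)
C=plane("top",*(np.array(e[0])),.0075)
ys,xs=np.nonzero(m); s=ys>230
pts=np.array([plane("top",x,y,.026 if y>253 else .008)[:2] for x,y in zip(xs[s],ys[s])])
hp=pts[ys[s]>256]
vx,vy,x0,y0=cv2.fitLine(hp.astype(np.float32),cv2.DIST_L2,0,.01,.01).ravel()
print("C",C,"handle mean",hp.mean(0),"dist",np.linalg.norm(hp.mean(0)-C[:2]),"far",np.linalg.norm(hp-C[:2],axis=1).max())
d=C[:2]-hp.mean(0); print("yaw disc-handle",np.degrees(np.arctan2(d[1],d[0])),"line",np.degrees(np.arctan2(vy,vx)))
d/=np.linalg.norm(d); print("grip",C[:2]-.18*d)
# ring
r=np.zeros_like(g); 
for px in ((92.8,196.9),): 
  print("ring planes",[plane("top",*px,z) for z in(.352,.365,.377)],[plane("scene",360.4,108.3,z) for z in(.352,.365,.377)])
  print(tri(ray("top",*px),ray("scene",360.4,108.3)))
p=plane("top",45.5,197,.365),plane("top",140.3,197,.365); print("diam",np.linalg.norm(p[0]-p[1]))
for n,a in (("post top",(3,108)),): print(n,plane("top",*a,.43))
print("grinder tip/back",plane("top",147,156,.03),plane("top",165.5,230,.03))
print("square",[plane("top",*p,.005) for p in((192,264),(184,310),(154,304))])
o=telemetry.observe(); Rm=R.from_rotvec(o["ee_rot"]).as_matrix(); print(o["clock"],o["position"],Rm)
print(vision.camera_info("wrist"))
E
```

```text
disc ((273.94781494140625, 207.77003479003906), (27.842744827270508, 28.328428268432617), 85.69705963134766)
C [0.5976 0.0182 0.0075] handle mean [0.4199 0.071 ] dist 0.18541949968495464 far 0.2363501909927768
yaw disc-handle -16.525959436837056 line -16.42957
grip [0.4251 0.0694]
ring planes [array([0.5628, 0.3543, 0.352 ]), array([0.5603, 0.3492, 0.365 ]), array([0.558 , 0.3445, 0.377 ])] [array([0.5532, 0.3714, 0.352 ]), array([0.5638, 0.3519, 0.365 ]), array([0.5735, 0.3338, 0.377 ])]
(array([0.5621, 0.3512, 0.3639]), [np.float64(0.0020271526100241865), np.float64(0.0020271526100241783)])
diam 0.175006098556527
post top [0.7083 0.4909 0.43  ]
grinder tip/back [0.7312 0.3472 0.03  ] [0.5378 0.2926 0.03  ]
square [array([0.453, 0.228, 0.005]), array([0.3378, 0.2451, 0.005 ]), array([0.3531, 0.321 , 0.005 ])]
0.1 [ 0.179  -0.5984  0.248 ] [[ 0.958   0.2866 -0.0005]
 [ 0.2866 -0.958   0.0012]
 [-0.0001 -0.0013 -1.    ]]
{'fov_y': 61.92347482568687, 'cx': 278.3940158887975, 'cy': 210.49601090223834, 'extrinsics': array([[ 0.286 , -0.9173, -0.277 ,  0.2541],
       [-0.9582, -0.2742, -0.0815, -0.5766],
       [-0.0012,  0.2887, -0.9574,  0.3844],
       [ 0.    ,  0.    ,  0.    ,  1.    ]])}
```

```bash
cat >> h.py <<'E'
def goal(x,y,z,yaw):
    """tool shift (cm) and turn (deg) to the tool-down pose with tool x at yaw"""
    o=telemetry.observe(); A=R.from_rotvec(o["ee_rot"]); B=R.from_euler("z",yaw,degrees=True)*R.from_euler("x",180,degrees=True)
    print("goal",(A.inv().apply(np.array([x,y,z])-o["position"])*100).round(2),(A.inv()*B).as_rotvec(degrees=True).round(1),
      "| t",round(o["clock"],2),"p",o["position"],"yaw",round(A.as_euler("xyz",degrees=True)[2],1),"F",o["force"].round(1),"w",round(o["width"]*9.18,2),o["gripper_force"])
    return A
E
python3 - <<'E'
from h import *
goal(.45,-.3,.25,60);goal(.425,.069,.15,163.5)
E
```

```text
goal [ 34.51 -20.82  -0.17] [ -0.1  -0.  -43.3] | t 0.1 p [ 0.179  -0.5984  0.248 ] yaw 16.7 F [0.8 0.5 0.8] w 9.21 0.0
goal [ 42.7  -56.88   9.87] [  -0.    -0.1 -146.8] | t 0.1 p [ 0.179  -0.5984  0.248 ] yaw 16.7 F [0.8 0.5 0.8] w 9.21 0.0
```

```bash
python3 -m creep '6 5 -3 0 0 0 -9;6 10 -6 0 0 0 -18;6 15 -9 0 0 0 -27;6 20 -12 0 0 0 -35;6 25 -15 0 0 0 -43' 40; python3 - <<'E'
from h import *
goal(.45,-.25,.25,90); print(telemetry.observe()["joints"])
E
```

```text
clock: 0.72
position: [0.3766, -0.3818, 0.2486]
ee_rot: [-2.722, -1.569, 0.0]
force: [1.0, -0.9, 0.5]
width: 0.655
gripper_force: 0.0
goal [15.09 -0.25 -0.14] [ -0.    0.  -30.1] | t 0.72 p [ 0.3766 -0.3818  0.2486] yaw 59.9 F [ 1.  -0.9  0.5] w 6.01 0.0
[ 0.8793  0.3074 -0.2398  1.7739  0.0821  1.0701  0.0857]
```

```bash
python3 -m creep '6 5.5 -1.5 0 0 0 -10;6 11 -3 0 0 0 -20;6 16.5 -4.5 0 0 0 -30;6 22 -6 0 0 0 -40;6 28 -7.7 0 0 0 -50' ; python3 - <<'E'
from h import *
goal(.425,.069,.15,163.5); print(telemetry.observe()["joints"])
E
```

```text
clock: 1.35
position: [0.4507, -0.1015, 0.2487]
ee_rot: [1.803, 2.572, -0.0]
force: [-0.3, -0.3, -0.2]
width: 0.657
gripper_force: 0.0
goal [16.91  3.39  9.86] [ -0.    0.  -53.6] | t 1.35 p [ 0.4507 -0.1015  0.2487] yaw 109.9 F [-0.3 -0.3 -0.2] w 6.03 0.0
[ 0.5793  0.2222 -0.5572  1.9174  0.1361  1.0387  0.3116]
```

```bash
python3 -m creep '6 4 0.8 1 0 0 -10.5;6 8 1.6 3 0 0 -21;6 12 2.4 5 0 0 -32;6 16 3.2 7.5 0 0 -43;6 16.9 3.4 9.9 0 0 -53.6' ; python3 -m creep '6 0 0 0 0 0 0;6 0 0 0 0 0 0'; python3 - <<'E'
from h import *
goal(.425,.069,.028,163.5); print(telemetry.observe()["joints"])
c=vision.camera_info("wrist"); im=vision.get_image("wrist"); cv2.imwrite("pics/w1.png",im[:,:,::-1])
g=im.min(2); print(c["extrinsics"][:3,3])
f=210/np.tan(np.radians(c["fov_y"]/2)); E=np.array(c["extrinsics"])
for p in ((.425,.069,.026),(.598,.018,.0075),(.425-.0527,.069+.0156,.026)):
    q=E[:3,:3].T@(np.array(p)-E[:3,3]); print(p,"px",q[0]/q[2]*f+c["cx"],q[1]/q[2]*f+c["cy"])
E
```

```text
clock: 1.98
position: [0.4252, 0.0703, 0.1492]
ee_rot: [0.452, 3.109, 0.002]
force: [0.1, -1.0, 0.3]
width: 0.654
gripper_force: 0.0
clock: 2.22
position: [0.4262, 0.0671, 0.1502]
ee_rot: [0.475, 3.105, -0.0]
force: [1.0, -0.3, 0.4]
width: 0.657
gripper_force: 0.0
goal [ 0.17  0.15 12.22] [-0.   0.  -0.9] | t 2.23 p [0.4262 0.0671 0.1502] yaw 162.6 F [ 1.  -0.3  0.4] w 6.03 0.0
[ 0.3558  0.3525 -0.7796  2.0982  0.3397  0.8169  0.6377]
[0.3519 0.0901 0.2866]
(0.425, 0.069, 0.026) px 280.81957579044706 207.4557001480212
(0.598, 0.018, 0.0075) px 283.5979775589737 379.75284474967884
(0.37229999999999996, 0.08460000000000001, 0.026) px 279.72592132816624 135.2122917856882
```

View pics/w1.png

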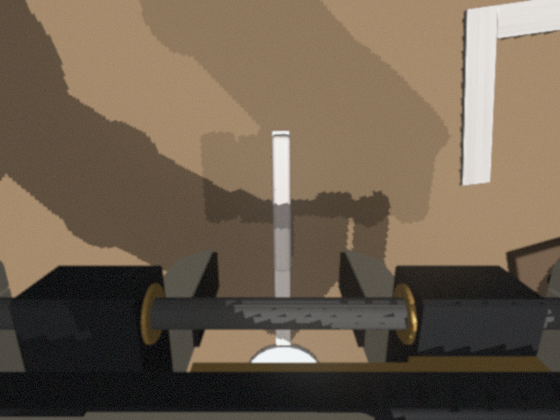

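The wrist view shows the handle centred between the fingers, from (281,133) to about (283,270). That is within 2 px of the prediction, so I'm going down.

```bash
python3 -m creep '5 0.1 0.1 3 0 0 -0.9;5 0.2 0.15 6 0 0 -0.9;5 0.2 0.15 9 0 0 -0.9;5 0.2 0.15 11.2 0 0 -0.9;5 0.2 0.15 12.2 0 0 -0.9'; python3 -m creep '5 0 0 0 0 0 0;3 0 0 0 0 0 0;2 0 0 0 0 0 0;1.6 0 0 0 0 0 0;1.4 0 0 0 0 0 0' 45; python3 -m creep '0.8 0 0 0 0 0 0;0.8 0 0 0 0 0 0;0.8 0 0 0 0 0 0;0.5 0 0 0 0 0 0;0.5 0 0 0 0 0 0' 45; python3 - <<'E'
from h import *
goal(.425,.069,.028,163.5); c=vision.camera_info("wrist"); im=vision.get_image("wrist"); cv2.imwrite("pics/w2.png",im[:,:,::-1])
E
```

```text
clock: 2.9
position: [0.4249, 0.0689, 0.0275]
ee_rot: [0.448, 3.109, -0.001]
force: [0.4, -0.4, 0.2]
width: 0.541
gripper_force: 0.0
clock: 3.52
position: [0.4245, 0.0697, 0.0279]
ee_rot: [0.443, 3.11, 0.0]
force: [-0.4, 0.2, -0.6]
width: 0.177
gripper_force: 0.0
clock: 4.15
position: [0.4245, 0.0697, 0.0278]
ee_rot: [0.443, 3.11, -0.0]
force: [-1.0, -0.5, 5.2]
width: 0.148
gripper_force: 45.0
goal [-0.07 -0.06 -0.02] [-0.   0.   0.3] | t 4.15 p [0.4245 0.0697 0.0278] yaw 163.8 F [-1.  -0.5  5.2] w 1.36 45.00008761882782
```

```bash
python3 -m creep '0.5 0 0 -0.2 0 0 0;0.5 0 0 -0.6 0 0 0;0.5 0 0 -1.2 0 0 0;0.5 0 0 -1.8 0 0 0;0.5 0 0 -2.2 0 0 0' 45;  python3 -m creep '0.5 0 0 -0.4 0 0 0;0.5 0 0 -1 0 0 0;0.5 0 0 -1.8 0 0 0;0.5 0 0 -2.6 0 0 0;0.5 0 0 -3.4 0 0 0'; python3 -m creep '0.5 0 0 -0.7 0 0 0;0.5 0 0 -1.3 0 0 0;0.5 0 0 -1.6 0 0 0;0.5 0 0 -1.7 0 0 0;0.5 0 0 -1.7 0 0 0'; python3 - <<'E'
from h import *
goal(.425,.069,.22,163.5); T=[cv2.cvtColor(vision.get_image(n),cv2.COLOR_RGB2BGR) for n in("top","scene","wrist")]
for n,t in zip("tsw",T): cv2.imwrite(f"pics/lift_{n}.png",t)
a=cv2.resize(T[0][170:310,220:320],None,fx=4,fy=4); b=cv2.resize(T[1][190:290,220:320],None,fx=4,fy=4)
h=np.zeros((560,800,3),np.uint8); h[:,:400]=a; h[:400,400:]=b; cv2.imwrite("pics/lift.png",h)
E
```

```text
clock: 4.82
position: [0.4245, 0.0697, 0.0502]
ee_rot: [0.443, 3.11, 0.0]
force: [-0.1, 0.9, -1.4]
width: 0.149
gripper_force: 45.0
clock: 5.45
position: [0.4244, 0.0698, 0.0843]
ee_rot: [0.443, 3.11, 0.0]
force: [0.1, 0.4, -1.5]
width: 0.146
gripper_force: 45.0
clock: 6.08
position: [0.4243, 0.0697, 0.1006]
ee_rot: [-0.443, -3.11, 0.0]
force: [-0.3, 1.0, -1.4]
width: 0.15
gripper_force: 45.0
goal [ -0.08  -0.05 -11.94] [-0.  -0.   0.3] | t 6.08 p [0.4243 0.0697 0.1006] yaw 163.8 F [-0.3  1.  -1.4] w 1.38 44.99534726142883
```

View pics/lift.png

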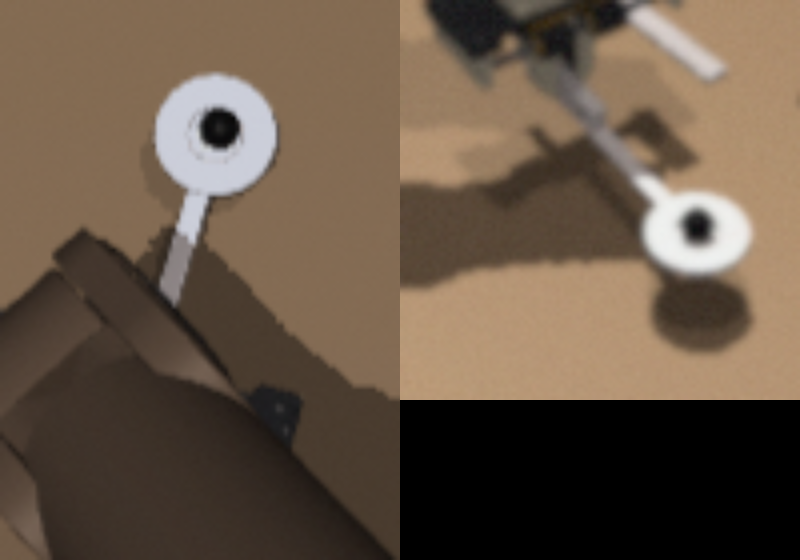

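The tray is lifted with the ball in its pocket. Next I check for sag by triangulating the disc, then continue.

```bash
cat >> h.py <<'E'
def disc(roi,n,im,th=110):
    """disc centre: largest blob after opening away the strap"""
    g=im.min(2); m=np.zeros_like(g); a,b,c,d=roi; m[b:d,a:c]=(g[b:d,a:c]>th)*255
    m=cv2.morphologyEx(m,cv2.MORPH_CLOSE,cv2.getStructuringElement(cv2.MORPH_ELLIPSE,(13,13)))
    m=cv2.morphologyEx(m,cv2.MORPH_OPEN,cv2.getStructuringElement(cv2.MORPH_ELLIPSE,(11,11)))
    q=max(cv2.findContours(m,cv2.RETR_EXTERNAL,cv2.CHAIN_APPROX_NONE)[0],key=cv2.contourArea); e=cv2.fitEllipse(q); print(n,e); return e[0]
def darkball(roi,im):
    a,b,c,d=roi; ys,xs=np.nonzero(im[b:d,a:c].max(2)<70); return xs.mean()+a,ys.mean()+b
E
python3 - <<'E'
from h import *
t=cv2.imread("pics/lift_t.png"); s=cv2.imread("pics/lift_s.png")
d=tri(ray("top",*disc((250,180,300,222),"top",t)),ray("scene",*disc((270,230,315,265),"scene",s)))
b=tri(ray("top",*darkball((265,192,285,212),t)),ray("scene",*darkball((287,240,300,253),s)))
print("disc",d,"ball",b)
o=telemetry.observe()["position"]; print("reach",np.linalg.norm(d[0][:2]-o[:2]),"expected top z",o[2]-.0205)
E
```

```text
top ((273.3291931152344, 203.47280883789062), (29.3953800201416, 30.962207794189453), 15.906329154968262)
scene ((298.53271484375, 245.4323272705078), (30.75916290283203, 38.52682113647461), 83.94261169433594)
disc (array([0.6012, 0.0235, 0.0821]), [np.float64(0.006951859372307206), np.float64(0.0069518593723072045)]) ball (array([0.5999, 0.0156, 0.0853]), [np.float64(0.0003664402142986523), np.float64(0.00036644021429862935)])
reach 0.18287977166024136 expected top z 0.08002803606278606
```

```bash
python3 -m creep '0.5 0 0 -0.4 0 0 0;0.5 0 0 -1 0 0 0;0.5 0 0 -1.8 0 0 0;0.5 0 0 -2.7 0 0 0;0.5 0 0 -3.6 0 0 0'; python3 -m creep '0.5 0 0 -0.9 0 0 0;0.5 0 0 -1.8 0 0 0;0.5 0 0 -2.7 0 0 0;0.5 0 0 -3.6 0 0 0;0.5 0 0 -4.5 0 0 0'; python3 -m creep '0.5 0 0 -0.9 0 0 0;0.5 0 0 -1.8 0 0 0;0.5 0 0 -2.7 0 0 0;0.5 0 0 -3.4 0 0 0;0.5 0 0 -3.8 0 0 0'; python3 -m creep '0.5 0 0 0 0 0 0'; python3 - <<'E'
from h import *
goal(.4075,.2541,.22,212);goal(.416,.162,.22,188)
E
```

```text
clock: 6.85
position: [0.4245, 0.0697, 0.1375]
ee_rot: [0.443, 3.11, -0.0]
force: [0.0, -0.2, -1.7]
width: 0.148
gripper_force: 45.0
clock: 7.48
position: [0.4244, 0.0697, 0.1823]
ee_rot: [-0.443, -3.11, 0.0]
force: [-0.0, 0.3, -2.0]
width: 0.15
gripper_force: 45.0
clock: 8.1
position: [0.4245, 0.0697, 0.2202]
ee_rot: [0.443, 3.11, -0.0]
force: [-0.4, -0.8, -0.8]
width: 0.148
gripper_force: 45.0
clock: 8.22
position: [0.4245, 0.0697, 0.2199]
ee_rot: [0.443, 3.11, -0.0]
force: [-0.1, -0.9, -1.9]
width: 0.147
gripper_force: 45.0
goal [ 6.78 17.23 -0.01] [ -0.    0.  -48.2] | t 8.22 p [0.4245 0.0697 0.2199] yaw 163.8 F [-0.1 -0.9 -1.9] w 1.35 44.995408058166504
goal [ 3.39  8.62 -0.01] [ -0.    0.  -24.2] | t 8.22 p [0.4245 0.0697 0.2199] yaw 163.8 F [-0.1 -0.9 -1.9] w 1.35 44.995408058166504
```

```bash
python3 -m creep '0.5 0.03 0.1 0 0 0 -0.2;0.5 0.14 0.34 0 0 0 -1;0.5 0.3 0.78 0 0 0 -2.2;0.5 0.5 1.3 0 0 0 -3.6;0.5 0.7 1.8 0 0 0 -5'; python3 - <<'E'
from h import *
goal(.4075,.2541,.22,212)
E
```

```text
clock: 8.85
position: [0.4226, 0.0895, 0.2197]
ee_rot: [0.304, 3.127, 0.0]
force: [-0.2, 1.2, -1.9]
width: 0.148
gripper_force: 45.0
goal [ 4.65 15.86 -0.03] [  0.    0.  -43.1] | t 8.85 p [0.4226 0.0895 0.2197] yaw 168.9 F [-0.2  1.2 -1.9] w 1.36 44.995325803756714
```

```bash
python3 -m creep '0.5 0.17 0.56 0 0 0 -1.5;0.5 0.33 1.12 0 0 0 -3;0.5 0.5 1.68 0 0 0 -4.5;0.5 0.66 2.24 0 0 0 -6;0.5 0.83 2.8 0 0 0 -7.5'; python3 - <<'E'
from h import *
goal(.4075,.2541,.22,212)
E
```

```text
clock: 9.48
position: [0.4199, 0.1184, 0.2197]
ee_rot: [-0.099, -3.14, 0.0]
force: [0.6, 1.1, -2.6]
width: 0.148
gripper_force: 45.0
goal [ 2.1  13.46 -0.03] [ -0.   -0.  -35.6] | t 9.47 p [0.4199 0.1184 0.2197] yaw 176.4 F [ 0.6  1.1 -2.6] w 1.36 44.99523103237152
```

```bash
python3 -m creep '0.5 0.09 0.57 0 0 0 -1.5;0.5 0.18 1.14 0 0 0 -3;0.5 0.27 1.71 0 0 0 -4.5;0.5 0.36 2.28 0 0 0 -6;0.5 0.45 2.85 0 0 0 -7.5'; python3 - <<'E'
from h import *
goal(.4075,.2541,.22,212)
E
```

```text
clock: 10.1
position: [0.4173, 0.1472, 0.2197]
ee_rot: [-0.106, 3.14, -0.0]
force: [0.5, -0.3, -2.2]
width: 0.147
gripper_force: 45.0
goal [ 0.26 10.74 -0.03] [ -0.    0.  -28.1] | t 10.1 p [0.4173 0.1472 0.2197] yaw -176.1 F [ 0.5 -0.3 -2.2] w 1.35 44.99530613422394
```

```bash
python3 -m creep '0.5 0.02 0.57 0 0 0 -1.5;0.5 0.03 1.14 0 0 0 -3;0.5 0.04 1.6 0 0 0 -4.2;0.5 0.05 1.9 0 0 0 -5;0.5 0.05 2 0 0 0 -5.3'; python3 -m creep '0.5 0 0 0 0 0 0;0.5 0 0 0 0 0 0'; python3 - <<'E'
from h import *
goal(.4075,.2541,.22,212)
print(telemetry.observe()["joints"])
T=[cv2.cvtColor(vision.get_image(n),cv2.COLOR_RGB2BGR) for n in("top","scene")]
for n,t in zip("ts",T): cv2.imwrite(f"pics/mid_{n}.png",t)
h=np.zeros((600,800,3),np.uint8); h[:600,:400]=cv2.resize(T[0][120:420,30:230],None,fx=2,fy=2); h[:600,400:]=cv2.resize(T[1][60:360,220:420],None,fx=2,fy=2); cv2.imwrite("pics/mid.png",h)
E
```

```text
clock: 10.72
position: [0.4155, 0.1669, 0.2197]
ee_rot: [0.25, -3.132, 0.0]
force: [-0.4, -0.9, -1.8]
width: 0.15
gripper_force: 45.0
clock: 10.98
position: [0.4156, 0.1665, 0.2197]
ee_rot: [-0.248, 3.132, -0.0]
force: [0.1, -0.7, -1.8]
width: 0.152
gripper_force: 45.0
goal [-0.58  8.78 -0.03] [ -0.   -0.  -22.9] | t 10.97 p [0.4156 0.1665 0.2197] yaw -170.9 F [ 0.1 -0.7 -1.8] w 1.4 44.99533474445343
[ 0.2855  0.3219 -0.9597  1.9684  0.3118  1.0068  0.9091]
```

View pics/mid.png

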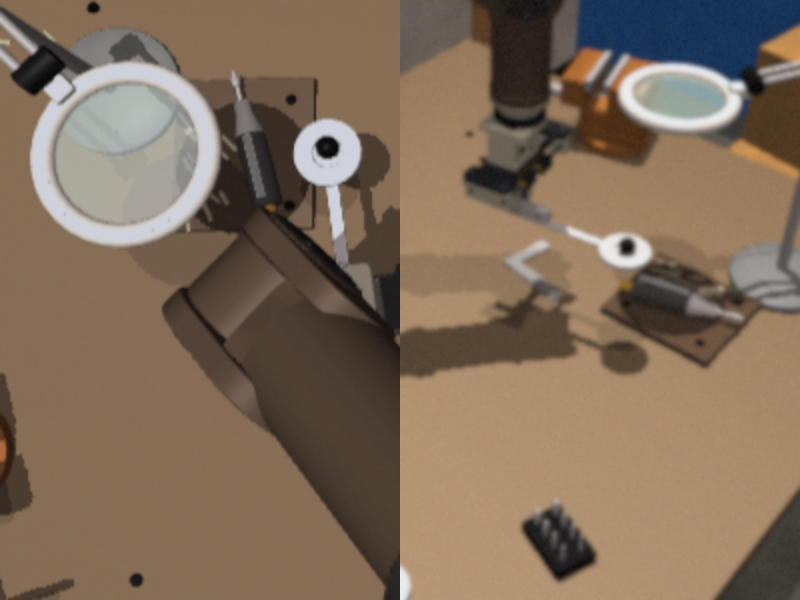

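The mid-carry picture shows the ball in the pocket at crop (326,148), with the wrist standing vertically above the gripper in the scene view. Before the last stretch I work out how high the wrist housing sits.

```bash
python3 - <<'E'
from h import *
p=telemetry.observe()["position"]
c=vision.camera_info("scene"); f=210/np.tan(np.radians(c["fov_y"]/2)); E=np.array(c["extrinsics"])
for z in np.arange(.2,.71,.05):
    q=E[:3,:3].T@(np.array([p[0],p[1],z])-E[:3,3]); print(round(z,2),(q[:2]/q[2]*f+[c["cx"],c["cy"]]).round(), "px/10cm",round(f/q[2]*.1,1))
for z in(.4,.5,.6,.7): print(z,plane("top",112,272,z),plane("top",152,227,z),plane("top",135,249,z))
cv2.imwrite("pics/mid2.png",cv2.resize(cv2.imread("pics/mid_s.png")[0:200,200:400],None,fx=3,fy=3))
E
```

```text
0.2 [278. 163.] px/10cm 33.2
0.25 [279. 150.] px/10cm 33.9
0.3 [279. 136.] px/10cm 34.7
0.35 [279. 121.] px/10cm 35.6
0.4 [280. 105.] px/10cm 36.4
0.45 [280.  89.] px/10cm 37.4
0.5 [281.  71.] px/10cm 38.3
0.55 [281.  53.] px/10cm 39.3
0.6 [281.  34.] px/10cm 40.4
0.65 [282.  14.] px/10cm 41.5
0.7 [282.  -8.] px/10cm 42.7
0.4 [0.4209 0.2944 0.4   ] [0.4993 0.2282 0.4   ] [0.4606 0.2564 0.4   ]
0.5 [0.4176 0.2599 0.5   ] [0.4868 0.2015 0.5   ] [0.4527 0.2264 0.5   ]
0.6 [0.4144 0.2254 0.6   ] [0.4744 0.1748 0.6   ] [0.4448 0.1963 0.6   ]
0.7 [0.4111 0.1909 0.7   ] [0.4619 0.1481 0.7   ] [0.4369 0.1663 0.7   ]
```

View pics/mid2.png

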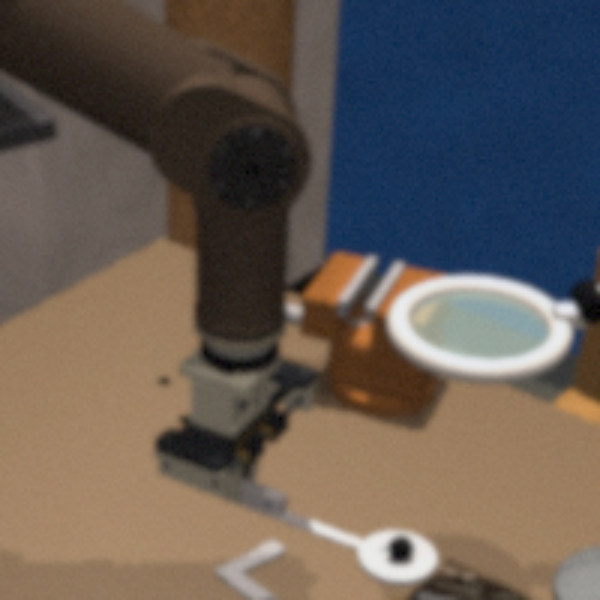

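The wrist pivot sits at about z = 0.55 m, above the ring head. The forearm above the gripper is about 45 mm in radius, so there is clear room and I go on.

```bash
python3 -m creep '0.5 -0.01 0.1 0 0 0 -0.2;0.5 -0.03 0.4 0 0 0 -1;0.5 -0.05 0.8 0 0 0 -2.1;0.5 -0.09 1.3 0 0 0 -3.4;0.5 -0.12 1.8 0 0 0 -4.7'; python3 - <<'E'
from h import *
goal(.4075,.2541,.22,212)
E
```

```text
clock: 11.7
position: [0.4138, 0.1852, 0.2197]
ee_rot: [-0.38, 3.118, 0.0]
force: [-0.6, 0.5, -1.4]
width: 0.147
gripper_force: 45.0
goal [-1.04  6.84 -0.03] [  0.    0.  -18.1] | t 11.7 p [0.4138 0.1852 0.2197] yaw -166.1 F [-0.6  0.5 -1.4] w 1.35 44.995397329330444
```

```bash
python3 -m creep '0.5 -0.08 0.52 0 0 0 -1.4;0.5 -0.16 1.04 0 0 0 -2.8;0.5 -0.24 1.56 0 0 0 -4.2;0.5 -0.32 2.08 0 0 0 -5.6;0.5 -0.4 2.6 0 0 0 -7'; python3 - <<'E'
from h import *
goal(.4075,.2541,.22,212)
E
```

```text
clock: 12.32
position: [0.4116, 0.2112, 0.2197]
ee_rot: [-0.569, 3.09, -0.0]
force: [0.1, -0.3, -1.8]
width: 0.146
gripper_force: 45.0
goal [-1.15  4.15 -0.03] [ -0.   -0.  -11.1] | t 12.32 p [0.4116 0.2112 0.2197] yaw -159.1 F [ 0.1 -0.3 -1.8] w 1.34 44.99538481235504
```

```bash
python3 -m creep '0.5 -0.14 0.5 0 0 0 -1.3;0.5 -0.28 1 0 0 0 -2.7;0.5 -0.42 1.5 0 0 0 -4;0.5 -0.55 2 0 0 0 -5.3;0.5 -0.66 2.4 0 0 0 -6.4'; python3 - <<'E'
from h import *
goal(.4075,.2541,.22,212)
E
```

```text
clock: 12.95
position: [0.4092, 0.236, 0.2197]
ee_rot: [0.741, -3.053, -0.0]
force: [0.1, -0.8, -1.2]
width: 0.151
gripper_force: 45.0
goal [-0.68  1.68 -0.03] [ 0.  -0.  -4.7] | t 12.95 p [0.4092 0.236  0.2197] yaw -152.7 F [ 0.1 -0.8 -1.2] w 1.38 44.99508798122406
```

```bash
python3 -m creep '0.5 -0.16 0.4 0 0 0 -1.1;0.5 -0.32 0.8 0 0 0 -2.2;0.5 -0.48 1.2 0 0 0 -3.3;0.5 -0.6 1.5 0 0 0 -4.2;0.5 -0.68 1.68 0 0 0 -4.7'; python3 -m creep '0.5 0 0 0 0 0 0;0.5 0 0 0 0 0 0;0.5 0 0 0 0 0 0;0.5 0 0 0 0 0 0;0.5 0 0 0 0 0 0'; python3 - <<'E'
from h import *
goal(.4075,.2541,.22,212)
T=[cv2.cvtColor(vision.get_image(n),cv2.COLOR_RGB2BGR) for n in("top","scene")]
for n,t in zip("ts",T): cv2.imwrite(f"pics/end_{n}.png",t)
h=np.zeros((600,800,3),np.uint8); h[:600,:400]=cv2.resize(T[0][120:270,30:130],None,fx=4,fy=4); h[:600,400:]=cv2.resize(T[1][60:210,320:420],None,fx=4,fy=4); cv2.imwrite("pics/end.png",h)
E
```

```text
clock: 13.58
position: [0.4075, 0.2539, 0.2197]
ee_rot: [0.864, -3.02, 0.0]
force: [-0.1, 0.7, -1.9]
width: 0.15
gripper_force: 45.0
clock: 14.2
position: [0.4076, 0.2537, 0.2197]
ee_rot: [0.863, -3.021, 0.0]
force: [0.4, 0.2, -1.9]
width: 0.146
gripper_force: 45.0
goal [-0.01  0.04 -0.03] [-0.  -0.  -0.1] | t 14.2 p [0.4076 0.2537 0.2197] yaw -148.1 F [ 0.4  0.2 -1.9] w 1.34 44.9953830242157
```

View pics/end.png

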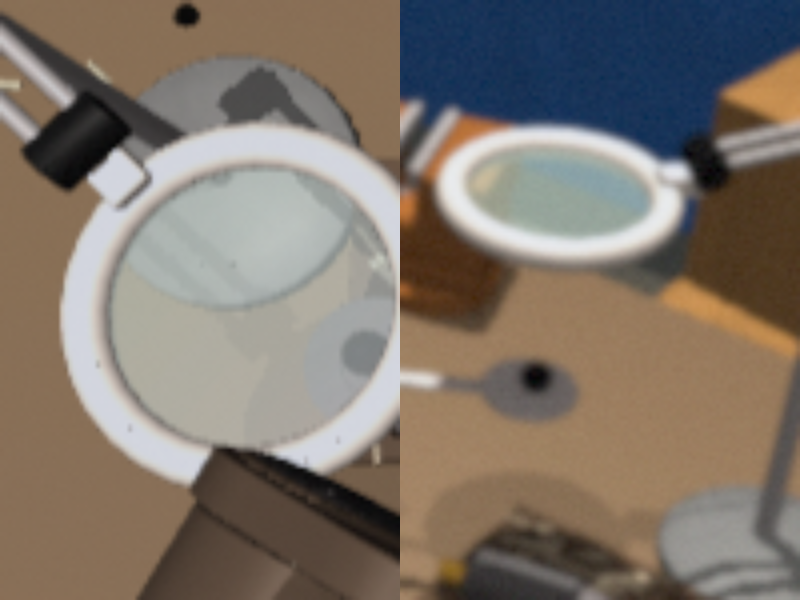

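The tray is under the lens. The ball is visible through the glass at top (120.5,208), and in the scene view at (354,154.5). I triangulate it against the lens.

```bash
python3 - <<'E'
from h import *
b=darkball((345,145,364,164),cv2.imread("pics/end_s.png")); print(b)
print(tri(ray("top",120.5,208),ray("scene",*b)),plane("scene",*b,.209),plane("top",120.5,208,.209))
# ring outer edge in end scene/top: refit lens centre with circle on points of the outer edge of the top picture
t=cv2.imread("pics/top0.png"); g=t.min(2); m=np.zeros_like(g); m[130:260,30:155]=(g[130:260,30:155]>140)*255
q=cv2.convexHull(max(cv2.findContours(m,cv2.RETR_EXTERNAL,cv2.CHAIN_APPROX_NONE)[0],key=cv2.contourArea))
(c,r)=cv2.minEnclosingCircle(q); M=cv2.moments(q); print(c,r,M["m10"]/M["m00"],M["m01"]/M["m00"],cv2.boundingRect(q))
E
```

```text
(np.float64(353.55555555555554), np.float64(154.06666666666666))
(array([0.5651, 0.3498, 0.2055]), [np.float64(0.000669830514783537), np.float64(0.0006698305147833837)]) [0.5671 0.3448 0.209 ] [0.5651 0.3492 0.209 ]
(89.9648208618164, 194.04270935058594) 48.41386032104492 90.83574631958662 195.64175684898117 (45, 151, 94, 92)
```

```bash
python3 -c "
from cell import job
print(job.sign_off())"
```

```text
the job is handed in; nothing more can be done
None
```

I handed in the job with the tray held by its handle at 45 N and the ball in its pocket, measured about 5 mm from the lens axis and about 150 mm below the glass; the sign-off returned no verdict.

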